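Index the sample carousel to the label reader and scan

TASK

Turn the sample carousel, by gently pushing one of its blue-tipped spokes sideways with a finger and without gripping anything, until the red-lidded jar stands squarely in front of the black label reader's red window. Leave the carousel at rest there, and only then press the green button fully down and let it go. Do not touch the dish or the three containers riding on it, lift nothing, and leave the other things on the table where they stand.

Things in the scene. Friction and masses are not known exactly. Their poses are not given: they have to be found in the camera images.
- carousel (a joint): turn of the carousel about its upright axis, rad, 0 at the start, positive anticlockwise seen from above, free to +-7 rad either way. About 2 N pushed sideways at a spoke's end overcomes its dry friction; it stays where it is left.
- spokes: three level round spokes, 12 mm thick, with 16 mm blue sleeves on their outer ends, 120 degrees apart and midway between the three containers, axis 165 mm above the table. They stick out from the hub and turn with it. Origin on the carousel's axis at table height, x along spoke 0, z up
- hub_top (a point): centre of the top of the hub's grey cap (48 mm wide, from 150 mm up, on a 22 mm steel column), on the carousel's axis, 186 mm above the table
- spoke0_tip (a point): outer end of a spoke, 130 mm from the axis, 165 mm above the table; turns with the carousel. The blue sleeve, the place to push, reaches from 62 to 130 mm from the axis
- spoke1_tip (a point): the same for the next spoke anticlockwise
- spoke2_tip (a point): the same for the third spoke
- dish: round white dish of 248 mm diameter with a rim 8 mm high, fixed to the hub below the spokes and turning with it; floor 24 mm, rim 32 mm above the table. Origin on the axis, under the dish
- reagent_jar: clear jar with a red lid, 64 mm wide and 85 mm high, 0.2 to 0.4 kg, standing loose on one of the dish's three places, 120 degrees apart, its centre 80 mm from the axis. Origin: centre of its underside, z up
- dropper_1: amber dropper bottle with a black teat, 33 mm wide and 102 mm high (the top 126 mm above the table), loose on another place of the dish. Origin: centre of its underside, z up
- beaker_small: small glass beaker, 55 mm wide and 58 mm high, loose on the third place of the dish. Origin: centre of its underside, z up
- read_spot (a point): the point 80 mm from the carousel's axis straight in front of the reader's window, at the height of the dish's floor: here the jar's origin belongs. It is fixed with the reader and does not turn with the carousel
- window (a point): middle of the red window of the label reader, 50 mm above the table. The reader is a fixed black box 50 mm deep, 74 mm wide and 80 mm high just outside the dish on its far side (anywhere from behind left to the right), its window towards the axis (135 mm from it), a yellow line along its top pointing at the axis
- trigger (a joint): travel of the green button, m: 0 up, 0.006 fully down; springs back; fully down takes about 4 N
- trigger_top (a point): centre of the top of the green round push button (36 mm wide, pressed straight down) in a small fixed black housing on the table, to the right of the carousel
- flask_2: bystander: small conical flask, 52 mm wide, 87 mm high, loose. Origin under its centre
- bulb_green: bystander: green rubber pipette bulb, 49x80x49 mm, lying loose. Origin under its centre
- mug: bystander: white mug, 78x110x97 mm, loose. Origin under its centre
There are look-alikes about, which are no part of the job. What is shaped like the beaker_small but orange or pink is not meant.

How it is judged:
By the outcome, as a careful person would: the job done as asked, in the order asked, and still so for the second after the job is handed in, with the robot touching nothing.
It also fails if it takes over 56 s, if anything falls off the work surface, if the arm or the gripper's body presses on something with over 40 N, if the wrist force passes 120 N, or if a joint passes its speed limit or range.

ROBOT

A 6-joint arm with a two-finger parallel gripper is mounted at the origin on the work surface; the furniture and walls round the work are solid. World frame = base frame: x ahead of the robot, y to its left, z up, the work surface at z = 0. Lengths are in mm, angles in rad, forces in N, time in s.
With the tool pointing down it reaches from about 350 to 875 mm from the base axis. Payload 4.2 kg.
Tool frame: the origin (TCP) lies midway between the tips of the shut fingers; the grasp point (between the pads) lies 19 mm behind it; z points along the fingers, y is the line along which they close (so a half turn about z gives the same grasp; the last joint's range is limited). The gripper opens to 85 mm and grips with 20 to 120 N. Pads are 22 mm wide; open, the fingers measure 114 mm over their backs; the gripper's body (76 mm by 85 mm) begins 54 mm behind the grasp point. The pads swing forward as they close: fully open they stand 13 mm farther back than shut.
Start: joints at [-0.871, 0.385, 0.008, 0, -1.194, -0.259], TCP at [266.676, -565.228, 231.312] pointing down, gripper open.
Joint ranges: [-3.14, 3.14], [-1.21, 2.06], [-1.07, 1.41], [-3.16, 2.05], [-2.99, -0.16], [-3.1, 3.1]. Speed limits (rad/s): [2.79, 2.79, 3.14, 3.14, 3.14, 3.14].

INTERFACE

Orientations are given as a unit quaternion [x, y, z, w].
In Python, from bench import * gives the robot as it stands.
- The arm moves only by the tool drive_tool, never from a script. Its argument "plan" is a list that holds one entry, the list of rows, each a list of 5 numbers: the closure, from -1 (fully open) to 1 (shut), then the shift along the world's x, y, z in mm, then the turn about the world's z in degrees. A call has 1 to 20 rows; each row shifts and turns the commanded pose from where the row before left it; what a row does not reach is not made up. A row lasts 1/12 s, in which the tool goes at most 41.7 mm and 7.16 degrees, less where a joint would pass 70% of its speed; a pose out of reach is approached as far as the arm can. A call is refused whole if a number of a shift passes 41.7 or a number of a turn 7.16, either way. A call with a gripper value outside its range is refused whole. The fingers move at their own pace and stop on an object; the grip force is fixed at half the most. Time passes only in rows, so rows that do not move let the fingers close. It gives the time, the measured TCP pose, the force, the opening and the grip force at its end, in the units of the state.
- read_state(): the state, without advancing time (a new reading comes with each control period).
- get_image(name): name is "scene" or "top" or "wrist"; returns (picture, depth): 400x640x3 uint8, red, green, blue; 400x640 float32, mm along the optical axis (not along the pixel's ray), 0 where there is no reading.
- camera_model(name): a dict with "fx", "fy", "cx", "cy" (pixels), "R" (3x3) and "t" (3): a world point X has camera coordinates R X + t; the wrist camera has in their place "mount" (4x4, takes a point from camera to tool coordinates, whose origin is the TCP and whose axes are the flange's). Camera axes: x right, y down, z forward; pixel columns grow to the right and rows downward; lengths in mm; the calibration is good to about 2 mm. A picture is of the moment at which its call begins: read the wrist's pose just before it. camera_model takes no time and is no camera call.
- job_done(): hands the job in; it is judged then, once.
The state is a dict: "clock": time; "joints": joint angles; "joint_vel": joint speeds; "joint_efforts": joint torques, N m; "position": TCP position; "ee_rot": TCP orientation; "contact_force": force on the tool from outside, world axes, zero at the start; "wrist_torque": the same for the moment, N m; "gripper_width": finger opening in mm; "grasp_force": force on a finger pad.
Only numpy, scipy, OpenCV 4.12 (cv2) and the standard library are available. Lean on these libraries where they do the work, as an engineer would, in place of code of your own. Each camera call takes 0.05 s, during which the arm holds its last target. There are 200 camera calls.

## Working session

There is one attempt and no reset: what is moved stays moved. The work goes in short steps, Python scripts to look and compute and a tool call to move; the robot and the scene stay as the last step left them, time stands still between calls to the robot, and variables do not carry over. Pictures are saved under pics/ and viewed, at most 10 in all, crops included, and the job is handed in when it is done.

Besides the shell and the picture viewer there is one more tool, called after "Call:" as name([rows], argument=value, ...), one row to a line, values as JSON. drive_tool: Moves the arm, as the interface text tells. Its arguments: {"type":"object","properties":{"plan":{"type":"array"}},"required":["plan"]}

```bash
mkdir -p pics; python3 - <<'E'
from bench import *
import numpy as np,cv2
a,d=get_image("top");b,e=get_image("scene")
np.savez("a.npz",a=a,d=d,b=b,e=e)
cv2.imwrite("pics/top1.png",a[:,:,::-1]);cv2.imwrite("pics/scene1.png",b[:,:,::-1])
print(camera_model("top"),camera_model("scene"),read_state())
E
```

```text
{'fx': 517.1931593895247, 'fy': 517.1931593895247, 'cx': 314.9559930499779, 'cy': 195.8915971003458, 'R': array([[-0.02773697, -0.99961427, -0.00140264],
       [-0.98775526,  0.02762336, -0.15354642],
       [ 0.15352594, -0.00287344, -0.98814044]]), 't': array([-118.2785223 ,  554.40484275, 1429.85157713])} {'fx': 504.6685439191239, 'fy': 504.6685439191239, 'cx': 320.397000514234, 'cy': 205.95453614792757, 'R': array([[-0.90178612, -0.43204124,  0.01105238],
       [-0.26139323,  0.52487539, -0.81004902],
       [ 0.34417346, -0.73337998, -0.58625799]]), 't': array([ 415.11913594,  320.47950721, 1103.65055226])} {'clock': 0.1, 'joints': array([-8.71407351e-01,  3.85487036e-01,  6.77997238e-03, -4.26611929e-04,
       -1.19399404e+00, -2.58602880e-01]), 'joint_vel': array([ 0.00042348, -0.00215773,  0.00272208,  0.00158548, -0.00215644,
        0.00150526]), 'joint_efforts': array([-6.82286754e-04, -3.93318951e+01,  1.88929600e+01,  4.19793382e+00,
       -2.59242093e-03, -1.37606939e-06]), 'position': array([ 266.45625523, -564.7900521 ,  230.33460114]), 'ee_rot': array([-2.18536305e-01,  9.75828334e-01,  9.36581664e-04, -2.62990108e-04]), 'contact_force': array([-0.70758396, -0.60727856, -0.22010345]), 'wrist_torque': array([-0.03465036, -0.01143612,  0.0125246 ]), 'grasp_force': 0.0, 'gripper_width': 85.47692032963494}
```

View pics/top1.png

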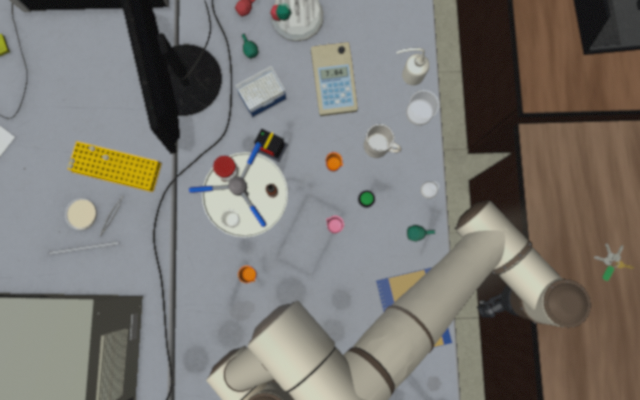

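View pics/scene1.png

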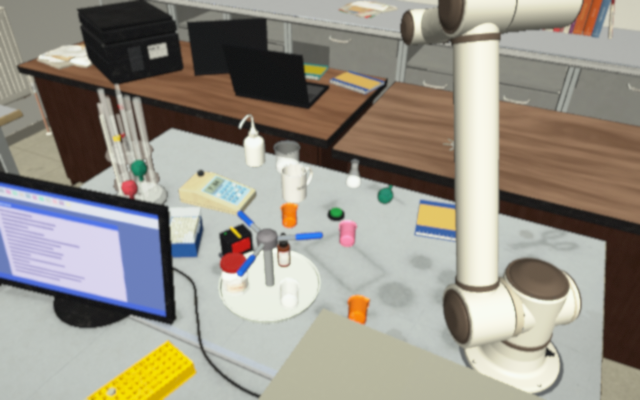

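The top view shows the hub at about (237,186), the spoke tips near (257,145), (192,189) and (264,223), the jar lid at (224,167), the reader at (268,143) and the green button at (366,198). The scene view agrees: the reader is at (236,240) and the button at (336,213).

```bash
cat > h.py <<'E'
import numpy as np,cv2
from bench import *
def ray(name,u,v,z):
    c=camera_model(name);R,t=np.array(c["R"]),np.array(c["t"])
    o=-R.T@t; d=R.T@np.array([(u-c["cx"])/c["fx"],(v-c["cy"])/c["fy"],1]); return o+d*(z-o[2])/d[2]
def mask(im,lo,hi,box):
    h=cv2.cvtColor(im,cv2.COLOR_RGB2HSV); m=cv2.inRange(h,np.array(lo),np.array(hi))
    k=np.zeros_like(m);x0,y0,x1,y1=box;k[y0:y1,x0:x1]=m[y0:y1,x0:x1];return k
def blobs(m,amin=15):
    n,l,s,c=cv2.connectedComponentsWithStats(m); return [(c[i],s[i,4],s[i,:4],l==i) for i in range(1,n) if s[i,4]>=amin]
def bysize(name,p): pass
E
python3 - <<'E'
from h import *
q=np.load("a.npz");a,b=q["a"],q["b"];d=q["d"]
def pr(n,m,name,z,amin=12):
    for c,A,s,l in blobs(m,amin): print(n,name,c.round(1),A,s,ray(name,*c,z).round(1))
B=(180,120,300,250)
pr("blue",mask(a,(100,120,60),(125,255,255),B),"top",165)
pr("red",cv2.bitwise_or(mask(a,(0,150,60),(8,255,255),B),mask(a,(170,150,60),(180,255,255),B)),"top",109)
pr("yel",mask(a,(22,120,100),(38,255,255),B),"top",80,4)
pr("blk",mask(a,(0,0,0),(180,255,50),(250,120,300,165)),"top",80)
pr("grn",mask(a,(45,100,30),(90,255,255),(350,180,385,215)),"top",50)
S=(200,190,360,320)
pr("blue",mask(b,(100,120,60),(125,255,255),S),"scene",165)
pr("red",cv2.bitwise_or(mask(b,(0,150,60),(6,255,255),S),mask(b,(170,150,60),(180,255,255),S)),"scene",109)
pr("yel",mask(b,(22,120,100),(38,255,255),S),"scene",80,4)
pr("grn",mask(b,(45,100,30),(90,255,255),(320,200,350,225)),"scene",50)
# white dish ellipse, hub
pr("hub",mask(a,(0,0,60),(180,50,140),(225,172,252,198)),"top",186)
for n,u,v in [("btn",366,198),("hub",237,186),("lid",224,167),("reader",270,148)]:
    for im in [0]:
        z=d[v,u]; c=camera_model("top");R,t=np.array(c["R"]),np.array(c["t"])
        print(n,(R.T@(np.array([(u-c["cx"])/c["fx"]*z,(v-c["cy"])/c["fy"]*z,z])-t)).round(1))
o=np.hstack([cv2.resize(a[120:250,180:300],None,fx=4,fy=4,interpolation=2),cv2.resize(b[190:320,215:295],None,fx=4,fy=4,interpolation=2)])
cv2.imwrite("pics/c1.png",o[:,:,::-1]);print(o.shape)
E
```

```text
blue top [254.5 151.3] 115 [248 141  14  23] [655.6  23.1 165. ]
blue top [199.6 188.8] 97 [189 187  23   5] [559.1 167.7 165. ]
blue top [257.6 215.7] 86 [251 206  14  20] [484.   16.7 165. ]
red top [267.1 151.1] 42 [261 147  13   8] [669.1  -5.1 109. ]
red top [224.1 166.2] 305 [215 157  20  20] [630.  113.4 109. ]
yel top [268. 140.] 63 [264 133   9  15] [708.4  -5.5  80. ]
blk top [262.1 137.2] 81 [256 130  13  16] [716.9  10.9  80. ]
blk top [276.5 146.2] 219 [268 136  17  22] [689.6 -29.2  80. ]
grn top [366.3 198.2] 150 [360 192  14  14] [ 539.1 -278.7   50. ]
blue scene [244.4 217.6] 91 [238 211  15  15] [654.1  23.3 165. ]
blue scene [308.4 235.7] 149 [296 233  27   7] [485.1  16.3 165. ]
blue scene [245.7 265.1] 134 [238 255  17  21] [560.7 164.5 165. ]
red scene [235.4 254.9] 610 [221 237  30  35] [638.2  95.4 109. ]
yel scene [235.5 232.1] 55 [230 227  12  11] [707.5  -5.9  80. ]
grn scene [335.9 212.6] 107 [330 208  13  10] [ 525.4 -235.7   50. ]
hub top [237.5 184.5] 378 [225 172  24  26] [564.   65.4 186. ]
btn [ 543.6 -280.6   23.9]
hub [559.6  66.4 188.3]
lid [627.3 113.2 111.1]
reader [685.3 -10.8  79. ]
(520, 800, 3)
```

View pics/c1.png

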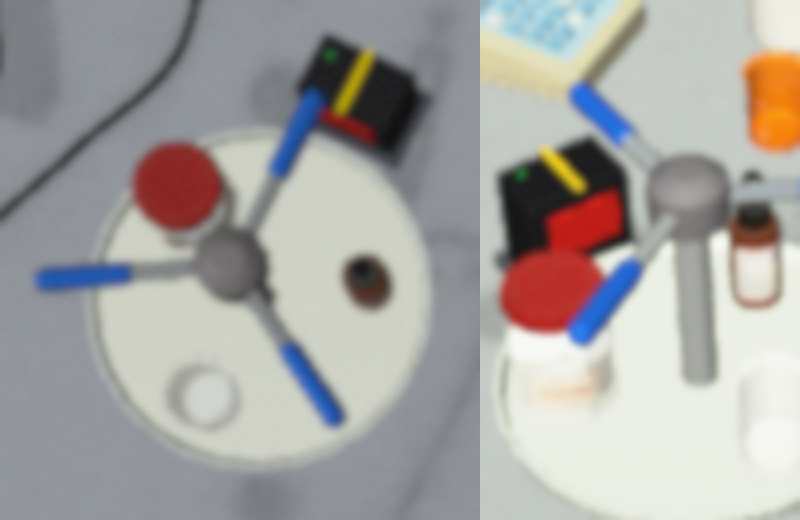

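Call:
drive_tool([
  [[1,8,18,0,1],[1,17,35,0,2],[1,17,35,0,2],[1,17,35,0,2],[1,17,35,0,2],[1,17,35,0,2],[1,17,35,0,2],[1,17,35,0,2],[1,17,35,0,2],[1,17,35,0,2],[1,17,35,0,2],[1,17,35,0,2],[1,17,35,0,2],[1,17,35,0,2],[1,17,35,0,1],[1,8,28,0,0],[1,0,0,0,0],[1,0,0,0,0]],
])

```text
clock: 1.6
position: [520.7, -27.8, 230.6]
ee_rot: [-0.449, 0.893, 0.0, -0.001]
contact_force: [-0.3, 0.0, 0.2]
gripper_width: 0.1
grasp_force: 0.0
```

```bash
python3 - <<'E'
import numpy as np
p=[245]
for s in [2]*6+[1]*9+[1.5]*4+[2]*20: p.append(p[-1]-s)
p=np.array(p);f=np.deg2rad(p);X=np.c_[566.4+107.4*np.cos(f),68.6+107.4*np.sin(f)]
D=np.diff(X.round(1),axis=0)
for i in range(len(D)): print(p[i+1],X[i+1].round(1),D[i].round(1),p[i+1]-p[i])
E
```

```text
243.0 [517.6 -27.1] [-3.4  1.6] -2.0
241.0 [514.3 -25.3] [-3.3  1.8] -2.0
239.0 [511.1 -23.5] [-3.2  1.8] -2.0
237.0 [507.9 -21.5] [-3.2  2. ] -2.0
235.0 [504.8 -19.4] [-3.1  2.1] -2.0
233.0 [501.8 -17.2] [-3.   2.2] -2.0
232.0 [500.3 -16. ] [-1.5  1.2] -1.0
231.0 [498.8 -14.9] [-1.5  1.1] -1.0
230.0 [497.4 -13.7] [-1.4  1.2] -1.0
229.0 [495.9 -12.5] [-1.5  1.2] -1.0
228.0 [494.5 -11.2] [-1.4  1.3] -1.0
227.0 [493.2  -9.9] [-1.3  1.3] -1.0
226.0 [491.8  -8.7] [-1.4  1.2] -1.0
225.0 [490.5  -7.3] [-1.3  1.4] -1.0
224.0 [489.1  -6. ] [-1.4  1.3] -1.0
222.5 [487.2  -4. ] [-1.9  2. ] -1.5
221.0 [485.3  -1.9] [-1.9  2.1] -1.5
219.5 [4.835e+02 3.000e-01] [-1.8  2.2] -1.5
218.0 [481.8   2.5] [-1.7  2.2] -1.5
216.0 [479.5   5.5] [-2.3  3. ] -2.0
214.0 [477.4   8.5] [-2.1  3. ] -2.0
212.0 [475.3  11.7] [-2.1  3.2] -2.0
210.0 [473.4  14.9] [-1.9  3.2] -2.0
208.0 [471.6  18.2] [-1.8  3.3] -2.0
206.0 [469.9  21.5] [-1.7  3.3] -2.0
204.0 [468.3  24.9] [-1.6  3.4] -2.0
202.0 [466.8  28.4] [-1.5  3.5] -2.0
200.0 [465.5  31.9] [-1.3  3.5] -2.0
198.0 [464.3  35.4] [-1.2  3.5] -2.0
196.0 [463.2  39. ] [-1.1  3.6] -2.0
194.0 [462.2  42.6] [-1.   3.6] -2.0
192.0 [461.3  46.3] [-0.9  3.7] -2.0
190.0 [460.6  50. ] [-0.7  3.7] -2.0
188.0 [460.   53.7] [-0.6  3.7] -2.0
186.0 [459.6  57.4] [-0.4  3.7] -2.0
184.0 [459.3  61.1] [-0.3  3.7] -2.0
182.0 [459.1  64.9] [-0.2  3.8] -2.0
180.0 [459.   68.6] [-0.1  3.7] -2.0
178.0 [459.1  72.3] [0.1 3.7] -2.0
```

Call:
drive_tool([
  [[1,0,0,-20,0],[1,0,0,-25,0],[1,0,0,-20,0],[1,0,0,-12,0],[1,0,0,-4,0],[1,0,0,0,0],[1,0,0,0,0]],
])

```text
clock: 2.18
position: [520.9, -29.9, 150.9]
ee_rot: [-0.448, 0.894, -0.0, 0.0]
contact_force: [0.2, -0.4, 0.1]
gripper_width: 0.3
grasp_force: 0.0
```

Call:
drive_tool([
  [[1,-3.4,2.5,0,-2],[1,-3.3,2,0,-2],[1,-3.2,2,0,-2],[1,-3.2,2,0,-2],[1,-3.1,2.1,0,-2],[1,-3,2.2,0,-2],[1,-1.5,1.2,0,-1],[1,-1.5,1.1,0,-1],[1,-1.4,1.2,0,-1],[1,-1.5,1.2,0,-1],[1,-1.4,1.3,0,-1],[1,-1.3,1.3,0,-1],[1,-1.4,1.2,0,-1],[1,-1.3,1.4,0,-1],[1,-1.4,1.3,0,-1],[1,-1.9,2,0,-1.5],[1,-1.9,2.1,0,-1.5],[1,-1.8,2.2,0,-1.5],[1,-1.7,2.2,0,-1.5]],
])

```text
clock: 3.77
position: [481.6, 3.1, 150.3]
ee_rot: [-0.226, 0.974, -0.0, 0.0]
contact_force: [1.8, -2.4, -0.0]
gripper_width: -0.2
grasp_force: 1.1
```

Call:
drive_tool([
  [[1,-2.3,3,0,-2],[1,-2.1,3,0,-2],[1,-2.1,3.2,0,-2],[1,-1.9,3.2,0,-2],[1,-1.8,3.3,0,-2],[1,-1.7,3.3,0,-2],[1,-1.6,3.4,0,-2],[1,-1.5,3.5,0,-2],[1,-1.3,3.5,0,-2],[1,-1.2,3.5,0,-2],[1,-1.1,3.6,0,-2],[1,-1,3.6,0,-2],[1,-0.9,3.7,0,-2],[1,-0.7,3.7,0,-2],[1,-0.6,3.7,0,-2],[1,-0.4,3.7,0,-2],[1,-0.3,3.7,0,-2],[1,-0.2,2.8,0,-1.5],[1,0,1.8,0,-1],[1,0,0.9,0,-0.5]],
])

```text
clock: 5.43
position: [458.9, 67.3, 150.4]
ee_rot: [0.094, 0.996, -0.0, 0.0]
contact_force: [1.7, -2.7, -0.0]
gripper_width: 0.4
grasp_force: 1.1
```

```bash
cat >> h.py <<'E'
def look(tag):
    a,_=get_image("top");b,_=get_image("scene")
    np.savez(tag+".npz",a=a,b=b)
    out={}
    for n,im,B in(("top",a,(180,120,300,250)),("scene",b,(200,190,360,320))):
        for nm,lo,hi,z in(("blue",(100,120,60),(125,255,255),165),("red",(0,150,60),(8,255,255),109),("yel",(22,120,100),(38,255,255),80)):
            m=mask(im,lo,hi,B)
            if nm=="red": m|=mask(im,(170,150,60),(180,255,255),B)
            for c,A,s,l in blobs(m,12):
                p=ray(n,*c,z)[:2]-[566.4,68.6]
                print(n,nm,c.round(1),A,s,"r %.1f ang %.1f"%(np.hypot(*p),np.degrees(np.arctan2(p[1],p[0]))))
    o=np.hstack([cv2.resize(a[120:250,180:300],None,fx=4,fy=4,interpolation=2),cv2.resize(b[190:320,215:295],None,fx=4,fy=4,interpolation=2)])
    cv2.imwrite("pics/%s.png"%tag,o[:,:,::-1])
E
python3 -c "
from h import *
look('l1')"
```

```text
top blue [208.9 162. ] 104 [200 154  19  17] r 98.4 ang 49.7
top blue [272.2 173.1] 88 [262 168  22  11] r 96.0 ang -72.4
top red [264.8 149.9] 59 [257 145  17  10] r 125.9 ang -32.3
top red [246.  160.9] 302 [237 152  20  19] r 78.2 ang -11.4
top yel [268.2 139.9] 70 [263 133  11  15] r 160.6 ang -27.7
scene blue [275.  213.1] 71 [271 206   8  15] r 98.7 ang -71.9
scene blue [225.2 249.1] 197 [212 244  28  11] r 95.5 ang 48.6
scene blue [299.9 255.8] 175 [288 249  24  15] r 97.3 ang 169.4
scene red [240.4 238.9] 95 [230 235  21   8] r 97.7 ang -16.9
scene red [244.7 250.7] 96 [234 246  21   9] r 60.5 ang 3.9
scene yel [235.  231.6] 49 [230 227  11  10] r 162.2 ang -27.9
```

View pics/l1.png

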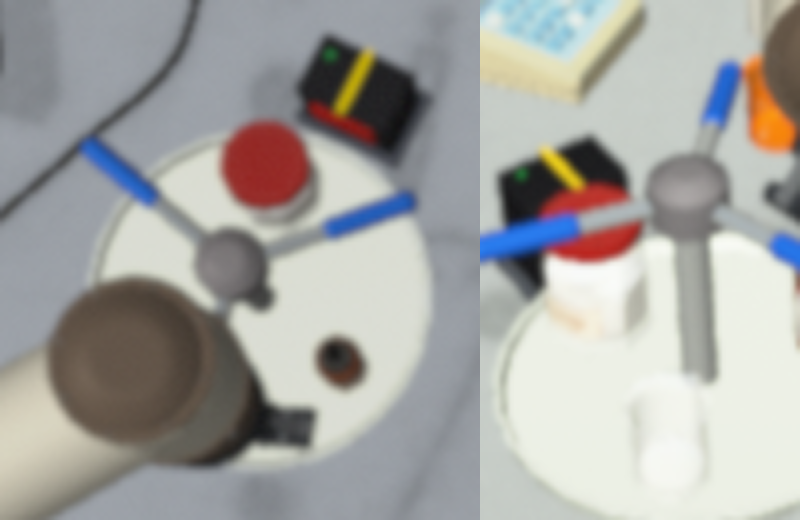

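The jar's lid is at (246,161) in the top view, at −11.4°. The reader line is at −27.7°, so about 16° is left. I'll turn most of that, slowing towards the end, then look again.

Call:
drive_tool([
  [[1,0,1.9,0,-1],[1,0.1,2.8,0,-1.5],[1,0.2,3.7,0,-2],[1,0.3,3.7,0,-2],[1,0.5,3.7,0,-2],[1,0.6,3.6,0,-2],[1,0.5,2.7,0,-1.5],[1,0.4,1.8,0,-1],[1,0.3,0.9,0,-0.5],[1,0.1,0.5,0,-0.3],[1,0,0,0,0],[1,0,0,0,0]],
])

```text
clock: 6.53
position: [461.6, 92.6, 150.3]
ee_rot: [0.213, 0.977, -0.0, -0.0]
contact_force: [-0.7, -1.9, 0.8]
gripper_width: -0.0
grasp_force: 0.8
```

```bash
python3 -c "
from h import *
look('l2')"
```

```text
top blue [215.8 156. ] 103 [208 147  16  19] r 97.5 ang 35.7
top blue [274.1 181.8] 87 [263 179  23   6] r 96.3 ang -86.5
top red [264.8 149.9] 59 [257 145  17  10] r 125.9 ang -32.3
top red [252.9 162.6] 311 [243 153  20  20] r 79.4 ang -25.7
top yel [268.2 140. ] 71 [263 133  11  16] r 160.3 ang -27.7
scene blue [280.4 219.1] 21 [278 216   5   7] r 78.9 ang -84.7
scene blue [224.5 242.4] 210 [210 237  28  11] r 94.2 ang 34.3
scene blue [291.9 260.6] 157 [282 252  20  18] r 96.0 ang 155.7
scene red [246.4 234.8] 62 [239 232  17   6] r 101.3 ang -28.6
scene red [243.1 248. ] 154 [231 244  27  12] r 69.1 ang -2.1
scene yel [234.7 231.4] 46 [230 227  10  10] r 163.5 ang -27.7
```

View pics/l2.png

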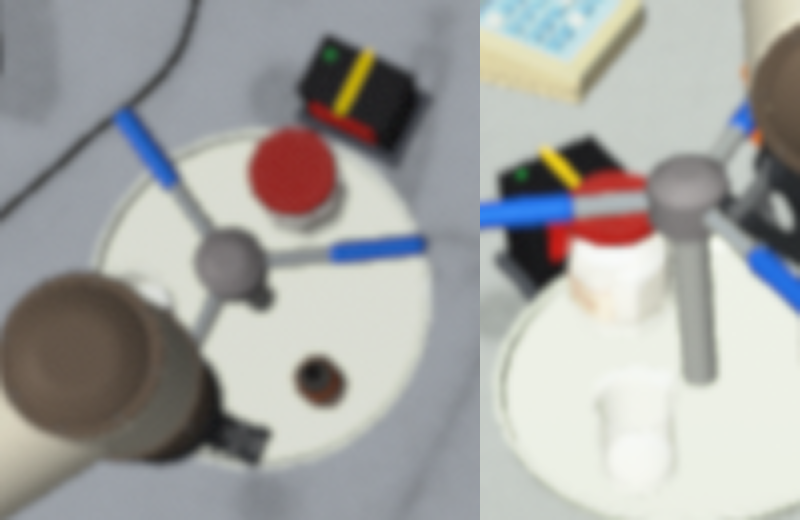

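Call:
drive_tool([
  [[1,0.2,0.8,0,-0.4],[1,0.3,1.2,0,-0.6],[1,0.3,1.1,0,-0.6],[1,0.2,0.6,0,-0.4],[1,0.1,0.3,0,-0.2],[1,0,0,0,0],[1,0,0,0,0],[1,0,0,0,0]],
])

```text
clock: 7.3
position: [462.8, 96.7, 150.2]
ee_rot: [0.231, 0.973, 0.0, -0.0]
contact_force: [-1.8, -1.7, 1.3]
gripper_width: -0.4
grasp_force: 0.8
```

```bash
python3 - <<'E'
from h import *
from scipy.optimize import least_squares
look('l3')
# axis from sleeve centroids of all looks (r=const circle fit), top and scene
q={k:np.load(k+".npz") for k in("a","l1","l2","l3")}
for n,key,B in(("top","a",(180,120,300,250)),("scene","b",(200,190,360,320))):
    P=[];J=[]
    for k in q:
        im=q[k][key]
        for c,A,s,l in blobs(mask(im,(100,120,60),(125,255,255),B),80): P.append(ray(n,*c,165)[:2])
        m=mask(im,(0,150,60),(8,255,255),B)|mask(im,(170,150,60),(180,255,255),B)
        if n=="top":
            J.append(ray(n,*[c for c,A,s,l in blobs(m,200)][0],109)[:2])
    P=np.array(P);r=least_squares(lambda x:np.hypot(*(P-x[:2]).T)-x[2],[566,68,96]);print(n,len(P),r.x.round(2),r.fun.round(1))
    if J:J=np.array(J);r=least_squares(lambda x:np.hypot(*(J-x[:2]).T)-80,[566,68]);print("lid",r.x,r.fun)
im=q["l3"]["a"]
m=mask(im,(22,120,100),(38,255,255),(255,125,285,160))
v,u=np.nonzero(m);w=np.array([ray("top",x,y,80)[:2] for x,y in zip(u,v)])
c=w.mean(0);e=np.linalg.svd(w-c)[2][0];print("yel",c,np.degrees(np.arctan2(e[1],e[0])),c-e*np.dot(e,[1,0])/abs(np.dot(e,[1,0]))*160)
# red window top view
c,A,s,l=[x for x in blobs(mask(im,(0,150,60),(8,255,255),(250,140,290,165)),12)][0] if 1 else 0
E
```

```text
top blue [217.2 155.4] 103 [210 146  15  20] r 96.8 ang 33.3
top blue [273.9 183.3] 84 [263 181  23   5] r 95.5 ang -88.9
top red [264.8 149.9] 60 [257 145  17  10] r 125.9 ang -32.4
top red [253.9 163.1] 306 [244 154  20  19] r 79.2 ang -28.0
top yel [268.2 139.9] 70 [263 133  11  15] r 160.6 ang -27.7
scene blue [224.5 241.3] 205 [210 237  28  10] r 94.2 ang 32.0
scene blue [290.4 261.1] 157 [281 252  20  19] r 95.0 ang 153.7
scene red [247.5 234.4] 57 [241 232  15   5] r 101.1 ang -30.3
scene red [242.5 247.8] 164 [231 244  27  12] r 71.0 ang -2.0
scene yel [234.8 231.5] 47 [230 227  10  10] r 163.0 ang -27.8
top 9 [566.58  69.61  97.55] [ 2.9  0.9  0.5 -0.  -0.7 -0.7 -0.3 -1.5 -1.1]
lid [564.63540684  67.01514486] [ 0.09973269 -0.35231668  0.28815063  0.00290154]
scene 9 [566.27  66.73  96.57] [ 1.5 -1.   1.3  0.4  1.  -1.2  0.1 -1.2 -0.8]
yel [708.57907674  -6.14132969] 151.45537135373826 [568.02784808  70.31357285]
```

View pics/l3.png

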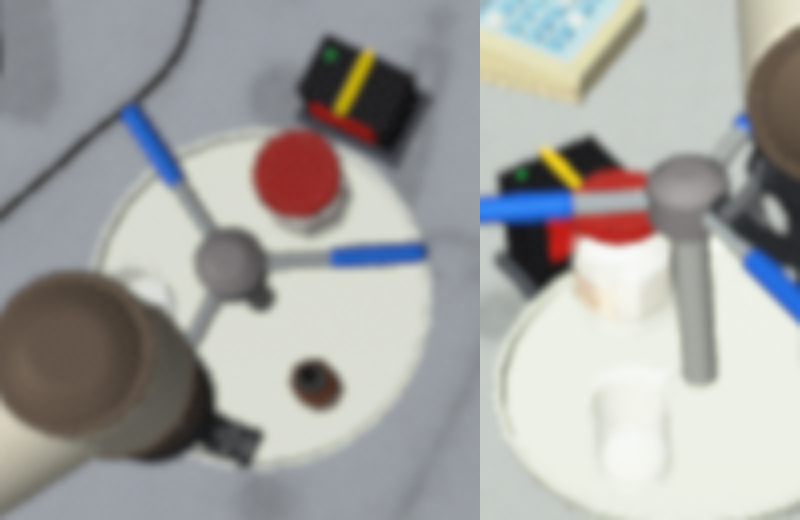

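The lid is at (254,163), at −28.0°. The spokes average −27.5° and the reader line is at −27.7°, so the jar is aligned to within about half a degree. I'll back the finger off, lift it clear and check again.

Call:
drive_tool([
  [[1,-0.9,-1.8,0,0],[1,-2,-4,0,0],[1,-4,-8,0,0],[1,-4,-8,0,0],[1,-2,-4,0,0],[1,0,0,10,0],[1,0,0,30,0],[1,0,0,40,0],[1,0,-15,10,0],[1,6,-36,0,0],[1,10,-40,0,0],[1,10,-40,0,0],[1,10,-40,0,0],[1,10,-40,0,0],[1,10,-40,0,0],[1,10,-40,0,0],[1,5,-20,0,0],[1,0,0,0,0]],
])

```text
clock: 8.9
position: [521.0, -244.3, 239.3]
ee_rot: [0.234, 0.972, -0.0, -0.0]
contact_force: [0.4, -0.8, -0.8]
gripper_width: -0.2
grasp_force: 0.0
```

```bash
python3 - <<'E'
from h import *
look('l4')
q=np.load("l4.npz")
for n,k,B in(("top","a",(350,180,385,215)),("scene","b",(320,200,350,225))):
    for c,A,s,l in blobs(mask(q[k],(45,100,30),(90,255,255),B)): print(n,c,A,s,[ray(n,*c,z).round(1) for z in(20,24,28)])
print(read_state()["position"])
E
```

```text
top blue [217.2 155.4] 103 [210 146  15  20] r 96.8 ang 33.3
top blue [220.  218.8] 92 [214 208  13  22] r 98.9 ang 152.5
top red [249.6 163.6] 146 [245 154  11  19] r 73.3 ang -20.2
scene blue [285.4 215.5] 71 [279 209  13  14] r 96.9 ang -87.9
scene blue [224.5 241.3] 205 [210 237  28  10] r 94.2 ang 32.0
scene blue [290.5 261.8] 135 [281 253  20  18] r 97.1 ang 153.0
scene red [247.3 234.3] 57 [241 232  15   5] r 101.6 ang -30.1
scene red [242.4 247.7] 164 [231 244  27  12] r 71.1 ang -2.1
scene yel [234.8 231.5] 47 [230 227  10  10] r 163.0 ang -27.8
top [366.41304348 202.30434783] 46 [361 200  11   6] [array([ 531.6, -281.7,   20. ]), array([ 531. , -281.2,   24. ]), array([ 530.4, -280.8,   28. ])]
scene [335.85981308 212.64485981] 107 [330 208  13  10] [array([ 541.1, -272.9,   20. ]), array([ 539. , -267.9,   24. ]), array([ 536.9, -263. ,   28. ])]
[ 520.26727586 -241.07988621  239.65140959]
```

View pics/l4.png

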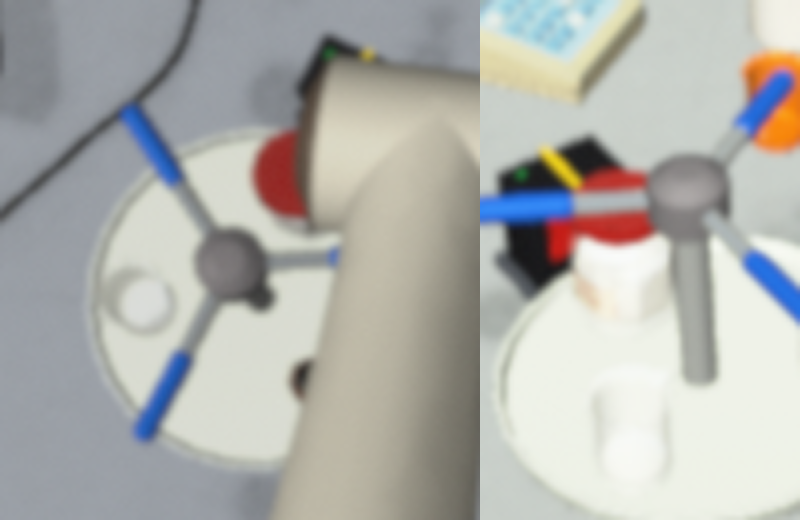

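The carousel stayed where it was: spoke tips (210,146) and (214,208) have not moved since the push. Next I'll go above the button at about (543, −281) with its top at z≈20–24.

Call:
drive_tool([
  [[1,11,-18,0,0],[1,11,-18,0,0],[1,0,0,-20,0],[1,0,0,-40,0],[1,0,0,-40,0],[1,0,0,-40,0],[1,0,0,-30,0],[1,0,0,-20,0],[1,0,0,-10,0],[1,0,0,-4,0],[1,0,0,0,0],[1,0,0,0,0]],
])

```text
clock: 10.0
position: [544.2, -276.0, 38.0]
ee_rot: [0.231, 0.973, -0.0, 0.001]
contact_force: [0.8, -0.2, 0.7]
gripper_width: -0.1
grasp_force: 0.0
```

```bash
python3 - <<'E'
from h import *
b,_=get_image("scene");cv2.imwrite("pics/s5.png",cv2.resize(b[150:270,260:420],None,fx=5,fy=5,interpolation=2)[:,:,::-1])
E
```

```text
(no output)
```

View pics/s5.png

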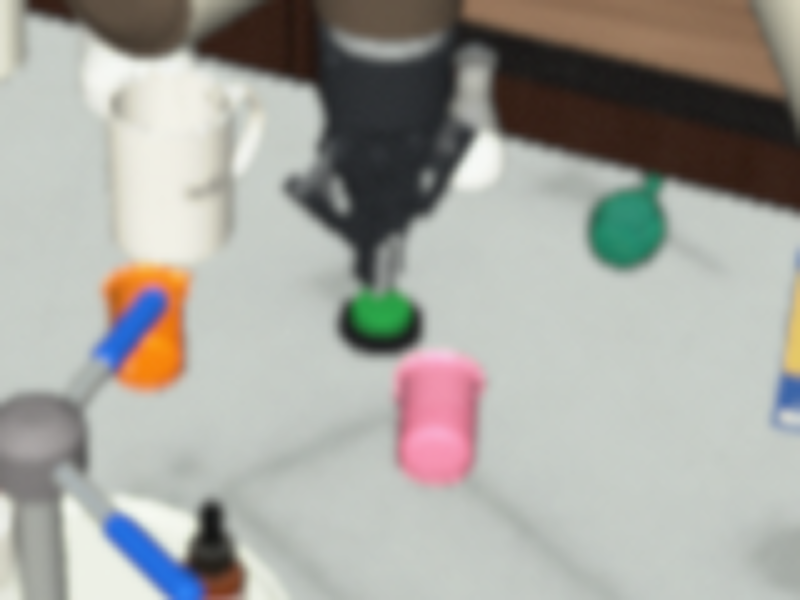

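The shut fingers are straight over the green button at (380,300) in this crop, and clear of the pink beaker and the mug. I'll press down gently.

Call:
drive_tool([
  [[1,0,-3,-4,0],[1,0,0,-3,0],[1,0,0,-3,0],[1,0,0,-3,0],[1,0,0,-1,0],[1,0,0,0,0]],
])

```text
clock: 10.55
position: [542.7, -279.2, 22.0]
ee_rot: [0.231, 0.973, -0.0, -0.0]
contact_force: [-0.0, -0.0, 1.2]
gripper_width: -0.1
grasp_force: 0.5
```

Call:
drive_tool([
  [[1,0,0,-1,0],[1,0,0,-1,0],[1,0,0,-1,0],[1,0,0,-1,0],[1,0,0,0,0]],
])

```text
clock: 10.97
position: [542.8, -279.1, 18.3]
ee_rot: [0.231, 0.973, -0.0, -0.0]
contact_force: [-1.5, 0.6, 2.7]
gripper_width: 0.0
grasp_force: 1.4
```

Call:
drive_tool([
  [[1,0,0,-1,0],[1,0,0,-1,0],[1,0,0,-1,0],[1,0,0,0,0],[1,0,0,0,0]],
])

```text
clock: 11.38
position: [542.8, -279.2, 16.1]
ee_rot: [0.231, 0.973, -0.0, -0.0]
contact_force: [-3.8, 0.1, 6.6]
gripper_width: -0.3
grasp_force: 3.6
```

Call:
drive_tool([
  [[1,0,0,-1,0],[1,0,0,-1,0],[1,0,0,0,0],[1,0,0,0,0]],
])

```text
clock: 11.72
position: [542.9, -279.2, 15.9]
ee_rot: [0.231, 0.973, -0.0, -0.0]
contact_force: [-6.2, 2.5, 16.1]
gripper_width: -0.3
grasp_force: 8.1
```

The button is hard against its stop: 16 N and no further travel. I'll let it go, lift, and move the arm out of the top camera's view.

Call:
drive_tool([
  [[1,0,0,2,0],[1,0,0,4,0],[1,0,0,10,0],[1,0,0,30,0],[1,0,0,40,0],[1,0,0,40,0],[1,0,0,40,0],[1,0,0,40,0],[1,-20,-30,0,0],[1,-20,-30,0,0],[1,-20,-30,0,0],[1,-20,-30,0,0],[1,-20,-30,0,0],[1,-20,-30,0,0],[1,0,0,0,0],[1,0,0,0,0]],
])

```text
clock: 13.05
position: [422.0, -460.6, 219.1]
ee_rot: [0.233, 0.972, 0.0, 0.0]
contact_force: [0.1, 0.5, 0.1]
gripper_width: 0.2
grasp_force: 0.0
```

```bash
python3 - <<'E'
from h import *
look('l6')
q=np.load("l6.npz")
for n,k,B in(("top","a",(350,180,385,215)),("scene","b",(320,200,350,225))):
    for c,A,s,l in blobs(mask(q[k],(45,100,30),(90,255,255),B)): print(n,c,A,s)
s=read_state();print(s["position"],s["contact_force"],s["clock"])
E
```

```text
top blue [217.2 155.3] 102 [210 146  15  20] r 97.0 ang 33.3
top blue [273.9 183.3] 84 [263 181  23   5] r 95.5 ang -88.9
top blue [220.  218.8] 92 [214 208  13  22] r 98.9 ang 152.5
top red [264.8 149.8] 59 [257 145  17  10] r 126.0 ang -32.4
top red [254.  163.1] 305 [245 154  19  19] r 79.2 ang -28.1
top yel [268. 140.] 67 [263 133  11  16] r 160.1 ang -27.6
scene blue [285.4 215.5] 71 [279 209  13  14] r 96.9 ang -87.9
scene blue [224.5 241.3] 205 [210 237  28  10] r 94.2 ang 32.0
scene blue [290.5 261.8] 135 [281 253  20  18] r 97.1 ang 153.0
scene red [247.3 234.3] 57 [241 232  15   5] r 101.6 ang -30.1
scene red [242.4 247.7] 164 [231 244  27  12] r 71.1 ang -2.1
scene yel [234.8 231.5] 47 [230 227  10  10] r 163.0 ang -27.8
top [366.24161074 198.18791946] 149 [360 192  14  14]
scene [335.85981308 212.64485981] 107 [330 208  13  10]
[ 423.30417073 -458.94494504  219.22500967] [ 0.2859839  -0.91182068 -0.26061668] 13.15
```

The jar (−28.1°) still lines up with the reader (−27.6°), the spokes have not moved and the button has sprung back, so I'm handing the job in.

```bash
python3 -c "
from bench import *
print(job_done())"
```

```text
the job is handed in; nothing more can be done
None
```

I turned the carousel until the red-lidded jar faced the reader window, within about 0.5° by the camera. With the carousel at rest, I pressed the green button to its stop, let it spring back, and handed the job in at about 13 s; no verdict was returned.

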